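# Fit the vial carousel on the sample changer

### The arm

A 7-joint arm with a two-finger parallel gripper is mounted at the origin on the work surface. World frame = base frame: x ahead of the robot, y to its left, z up, the work surface at z = 0. Lengths are in m, angles in rad, forces in N, time in s.
With the tool pointing down it reaches from about 0.4 to 0.85 m from the base axis. Payload 4.5 kg.
Tool frame: the origin (TCP) lies on the centre line of the jaws, within the pads' length; the fingertips stand ahead of it and the grasp point (between the pads) lies 3 mm ahead of it (r.finger_overhang is the z of the fingertips in the tool frame, in m); z points along the fingers, y is the direction in which the jaws open and shut (so a half turn about z gives the same grasp; the last joint's range is limited). The gripper opens to 88 mm and grips with 3 to 60 N. Pads are 18 mm wide; open, the fingers measure 123 mm over their backs; the gripper's body (75 mm by 187 mm) begins 45 mm behind the grasp point.
Start: joints at [1.137, 0.689, -0.195, 1.565, 0.157, 0.902, -0.215], TCP at [0.282, -0.558, 0.261] pointing down, gripper open.
Joint ranges: [-3.01, 3.01], [-0.46, 2.08], [-1.47, 1.51], [0.13, 2.56], [-1, 4.14], [0.04, 2.09], [-2.66, 2.66]. Speed limits (rad/s): [2.57, 2.57, 3.14, 3.14, 3.14, 3.14, 3.14].

### API

Orientations are given as a unit quaternion [x, y, z, w].
In Python, from plant import get_state, snapshot, camera_model, workorder, boxes_of, mark_of, r gives the robot as it stands.
- The arm moves only by the tool jog_arm, never from a script. Its argument "rows" is a list of rows, each a list of 2 entries, a list of its own where there are three numbers: the shift along the tool's x, y, z normalised to -1 to 1, where 1 is 75 cm, then the turn about the tool's z normalised to -1 to 1, where 1 is 2 rad. A call has 1 to 20 rows; each row is the pose to reach, as a shift and turn from the pose commanded when the call began, along the tool's axes at that moment; what a row does not reach only later rows make up. A row lasts 1/12 s, in which the tool goes at most 41.7 mm and 7.16 degrees, less where a joint would pass 70% of its speed; a pose out of reach is approached as far as the arm can. A call with a number of a shift or a turn outside -1 to 1 is refused whole. A call with a gripper value outside its range is refused whole. "gripper" is the finger opening in mm, from 0 to 88.1, set as the call begins (left out, the last holds). The fingers move at their own pace and stop on an object; "newtons" is the grip in N (left out, the last holds). Time passes only in rows, so rows that repeat a pose let the fingers close. It gives the time, the measured TCP pose, the force and the opening at its end, in the units of the state.
- get_state(): the state, without advancing time (a new reading comes with each control period).
- snapshot(name): name is "side" or "top" or "wrist"; returns the picture (420x560x3 uint8, red, green, blue); there is no depth.
- camera_model(name): a dict with "mtx" (3x3 intrinsics, pixels), "extrinsics" (4x4, takes a point from camera to world coordinates); the wrist camera has in their place "T_tool_cam" (4x4, takes a point from camera to tool coordinates, whose origin is the TCP and whose axes are the flange's). Camera axes: x right, y up, looking along -z (the intrinsics and any distortion apply to the point x, -y, -z); pixel columns grow to the right and rows downward; lengths in m; the calibration is good to about 2 mm. A picture is of the moment at which its call begins: read the wrist's pose just before it. camera_model takes no time and is no camera call.
- workorder.finish_job(): hands the job in, once; it reports no verdict.
Trained networks look in the newest picture that a camera, given by its name, has taken for a name from the list of things; names that differ only in an ending like _2 or _b are one class to them, and where a whole thing is asked for, a point or a joint stands for the part that bears it (a point fixed in the world has none). Each returns a list of dicts, best first, with "p" (0 to 1); they miss things now and then, are a little off and sometimes report something else, mostly with a low value. They report only what shows in the picture. A call takes as long as a camera call.
- boxes_of(thing, camera): "rect" ([left, top, right, bottom] in pixels, round what is visible of it).
- mark_of(thing, camera): "pixel" ([row, column] in pixels: a listed point, or the origin of a listed thing).
The state is a dict: "clock": time; "q": joint angles; "qd": joint speeds; "joint_torque": joint torques, N m; "tool_pos": TCP position; "eef_rot": TCP orientation; "contact_force": force on the tool from outside, world axes, zero at the start; "moment": the same for the moment, N m; "opening": opening from 0.0 (shut) to 1.0 (fully open).
Only numpy, scipy, OpenCV 4.12 (cv2) and the standard library are available. Lean on these libraries where they do the work, as an engineer would, in place of code of your own. Each camera call takes 0.05 s, during which the arm holds its last target.

### The job

Pick up the loaded vial carousel by the knob in its middle, keep it level, and set it gently on the drive hub of the sample changer; then turn it under light pressure until it drops over the hub's drive pins and sits fully home. Let go of it there, and leave the other things on the bench where they are.

Things in the scene. Friction and masses are not known exactly. Their poses are not given: they have to be found in the camera images.
- carousel: White round vial rack, loose, standing upright on the bench, about 0.55 kg. Origin: centre of its underside; z is its upright axis. Two plates 190 mm across, 4 to 10 mm and 40 to 45 mm above the origin; ten capped 25 mm vials fixed in its twelve places (circle of radius 74 mm) reach up to 70 mm. On its axis an 18 mm steel column carries the black knob.
- knob (a point): Centre of the round black knob on top of the carousel's axis, 105 mm above the carousel's origin: the place to grip. The knob is 34 mm across and spans 88 to 122 mm above the origin, 18 mm clear above the vial caps. Axes as the carousel.
- bore_top (a point): Blind end of the bore under the carousel, on its axis, 36 mm above the origin. The bore, in a boss 72 mm across, is 24.6 mm wide from 10 mm above the origin up to here. The boss's underside has six radial slots, 8.4 mm wide, 10 mm deep, every 60 degrees, the first along the carousel's own +x. Any of its six positions on the hub is right.
- changer: Sample changer, fixed on the bench: a low round white housing 230 mm across with a steel deck 60 mm above the bench and the drive hub in its middle. Origin: on the hub axis at bench height; z up, its own +x towards the tower at its back.
- tower (a point): Top of the changer's tower with parked dosing arm and tubing: keep clear of it. In the changer's axes they fill x 134 to 175 mm from the hub axis, y -70 to +60 mm, up to 0.25 m above the bench; the block below them spans x 95 to 180 mm, y -80 to +80 mm, 75 mm tall. This point: x 152, y -45 mm, 0.20 m above the bench.
- hub_seat (a point): On the hub axis, at the flat top of the hub's aluminium flange (68 mm across), 72 mm above the bench. The fully seated carousel's origin lies here. Three steel drive pins, 6 mm thick with domed tops, 120 degrees apart on a circle of radius 24 mm, stand 8 mm above it. Axes as the changer; the pins stop at any angle (visible from above, not reported).
- pilot_tip (a point): Tip of the steel pilot on the hub axis, 34 mm above the flange; 22 mm wide and straight for 22 mm, then a cone to 8 mm wide at the tip. A carousel whose slots miss the pins rides level on them, 8 mm too high; turned either way by at most 60 degrees it drops onto the flange, then has 3 degrees of play. The geared hub resists 0.8 N m; pressing with over 25 N may drag it round.
- beaker: Bystander, to be left alone: low-form glass beaker, 54 mm across, 70 mm tall, standing between the two work places. Loose; origin: centre of its underside.
- conical_flask: Bystander, to be left alone: conical glass flask, 64 mm across the base, 105 mm tall, farther out between the two work places. Loose; origin: centre of its underside.
- spare_vial: Bystander, to be left alone: single capped glass vial like those in the carousel, 25 mm across, 60 mm tall, standing alone. Loose; origin: centre of its underside.
- wash_bottle: Bystander, to be left alone: white wash bottle with bent spout, 64 mm across, 200 mm tall, at the left side. Loose; origin: centre of its underside.
- reagent_bottle: Bystander, to be left alone: amber bottle with white cap, 70 mm across, 150 mm tall, at the right side. Loose; origin: centre of its underside.
- tip_box: Bystander, to be left alone: grey pipette-tip box with clear lid, 85 x 120 mm, 72 mm tall, at the right side. Loose; origin: centre of its underside.
- mortar: Bystander, to be left alone: white porcelain mortar bowl, 90 mm across, 50 mm tall, at the near left. Loose; origin: centre of its underside.

How it is judged:
By the outcome, as a careful person would: the job done as asked, in the order asked, and still so for the second after the job is handed in, with the robot touching nothing.
It also fails if it takes over 54 s, if anything falls off the work surface, if the arm or the gripper's body presses on something with over 40 N, if the wrist force passes 120 N, or if a joint passes its speed limit or range.

## Working session

There is one attempt and no reset: what is moved stays moved. The work goes in short steps, Python scripts to look and compute and a tool call to move; the robot and the scene stay as the last step left them, time stands still between calls to the robot, and variables do not carry over. Pictures are saved under pics/ and viewed, and the job is handed in when it is done.

Besides the shell and the picture viewer there is one more tool, called after "Call:" by a JSON object that holds its "api" and its "payload", one argument or row to a line. jog_arm: Moves the arm, as the interface text tells. Scaled input: -1 to 1 covers 75 cm each way for a shift and 2 rad each way for a turn. Its arguments: {"type":"object","properties":{"rows":{"type":"array"},"gripper":{"type":"number"},"newtons":{"type":"number"}},"required":["rows"]}

```bash
mkdir -p pics; ls
python3 - <<'E'
from plant import *
import cv2, numpy as np
s=get_state()
for k in s: print(k,np.round(s[k],4).tolist())
print(r, [a for a in dir(r) if a[0]!='_'], r.finger_overhang)
for c in ("top","side"):
    im=snapshot(c); cv2.imwrite(f"pics/{c}0.png",im[:,:,::-1])
    m=camera_model(c); print(c,{k:np.round(v,4).tolist() if not isinstance(v,str) else v for k,v in m.items()})
    for t in ("carousel","knob","changer","hub_seat","pilot_tip","tower","beaker","conical_flask"):
        print(t,[(np.round(d["pixel"],1).tolist(),round(d["p"],2)) for d in mark_of(t,c)[:2]])
print({k:np.round(v,4).tolist() for k,v in camera_model("wrist").items()})
print(get_state()["clock"])
E
```

```text
pics
clock 0.0
q [1.1368, 0.69, -0.1945, 1.5663, 0.1573, 0.9025, -0.2152]
qd [-0.001, 0.0013, -0.0009, -0.0008, 0.0011, 0.0002, -0.0001]
joint_torque [-0.0005, -52.7567, -1.2667, -15.343, -0.0526, 0.0066, 0.0002]
tool_pos [0.2815, -0.5574, 0.2599]
eef_rot [0.9728, 0.2318, -0.0003, -0.0009]
contact_force [-0.6989, -0.1458, 0.4471]
moment [-0.0127, -0.0362, 0.0665]
opening 1.0008
<Robot object at 0x7f02611f7a10> ['Unreachable', 'finger_overhang'] 0.022
top {'mtx': [[512.7569, 0.0, 270.8109], [0.0, 512.7569, 207.9732], [0.0, 0.0, 1.0]], 'extrinsics': [[-0.0089, 0.9906, -0.1369, 0.3061], [-0.9999, -0.0105, -0.0114, -0.0174], [-0.0127, 0.1367, 0.9905, 1.7479], [0.0, 0.0, 0.0, 1.0]]}
carousel [([221.5, 330.0], 0.76), ([226.8, 271.3], 0.32)]
knob [([220.2, 333.4], 0.9)]
changer [([227.1, 193.5], 0.81)]
hub_seat [([222.0, 190.5], 0.98)]
pilot_tip [([219.4, 189.4], 0.85)]
tower [([168.2, 187.0], 0.66), ([226.8, 271.4], 0.39)]
beaker [([226.4, 270.9], 0.47), ([225.9, 102.7], 0.42)]
conical_flask [([183.2, 273.4], 0.52)]
side {'mtx': [[411.0499, 0.0, 283.3889], [0.0, 411.0499, 212.183], [0.0, 0.0, 1.0]], 'extrinsics': [[-0.9245, 0.2421, -0.2945, 0.14], [-0.3811, -0.569, 0.7287, 0.9496], [0.0089, 0.7859, 0.6183, 0.9402], [0.0, 0.0, 0.0, 1.0]]}
carousel [([395.4, 280.1], 0.65), ([210.1, 311.1], 0.58)]
knob [([187.1, 312.1], 0.82)]
changer [([305.5, 252.9], 0.85)]
hub_seat [([286.1, 254.6], 0.57)]
pilot_tip [([281.3, 252.8], 0.84)]
tower [([231.9, 203.8], 0.6)]
beaker [([185.8, 316.4], 0.67), ([249.7, 294.7], 0.65)]
conical_flask [([229.1, 249.9], 0.71), ([259.1, 319.5], 0.67)]
{'mtx': [[315.6293, 0.0, 275.9314], [0.0, 315.6293, 209.4565], [0.0, 0.0, 1.0]], 'T_tool_cam': [[0.0002, 0.9658, 0.2595, 0.0664], [1.0, -0.0004, 0.001, -0.0007], [0.0011, 0.2595, -0.9658, -0.1242], [0.0, 0.0, 0.0, 1.0]]}
0.9
```

View pics/top0.png

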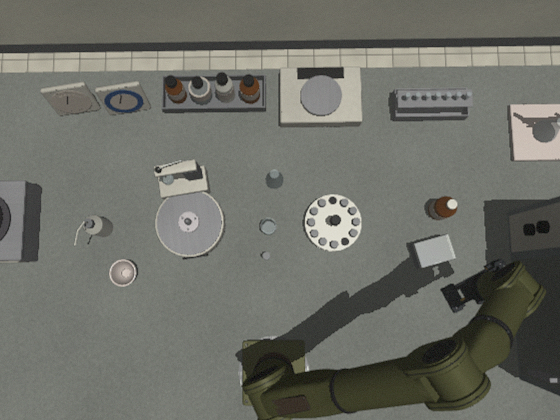

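View pics/side0.png

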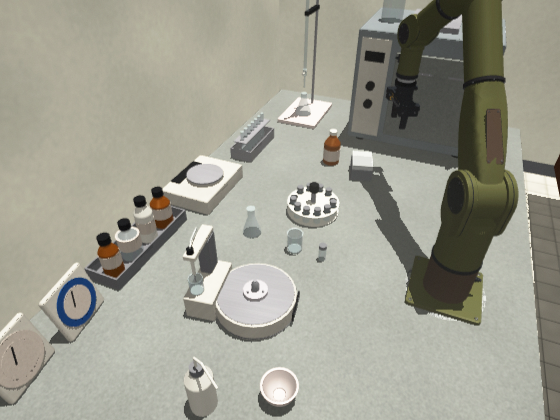

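```bash
cat > h.py <<'E'
import numpy as np
from plant import *
from scipy.spatial.transform import Rotation as R
def ray(c,px,tool=None):
    m=camera_model(c); K=m["mtx"]
    v,u=px
    d=np.array([(u-K[0,2])/K[0,0],-(v-K[1,2])/K[1,1],-1.])
    if c=="wrist":
        p,q=tool; Rt=R.from_quat(q).as_matrix(); T=np.array(m["T_tool_cam"])
        o=Rt@T[:3,3]+p; d=Rt@T[:3,:3]@d
    else:
        T=np.array(m["extrinsics"]); o=T[:3,3]; d=T[:3,:3]@d
    return np.array(o),d/np.linalg.norm(d)
def atz(c,px,z,tool=None):
    o,d=ray(c,px,tool); return o+d*(z-o[2])/d[2]
def proj(c,P,tool=None):
    m=camera_model(c); K=np.array(m["mtx"])
    if c=="wrist":
        p,q=tool; T=np.eye(4); T[:3,:3]=R.from_quat(q).as_matrix(); T[:3,3]=p; T=T@np.array(m["T_tool_cam"])
    else: T=np.array(m["extrinsics"])
    c_=T[:3,:3].T@(np.array(P)-T[:3,3]); 
    return K[1,2]-K[1,1]*c_[1]/-c_[2], K[0,2]+K[0,0]*c_[0]/-c_[2]
def to_tool(dw,q): return R.from_quat(q).inv().apply(dw)/0.75
E
python3 - <<'E'
from h import *
for c,k,h,p in (("top",(220.2,333.4),(222,190.5),(219.4,189.4)),("side",(187.1,312.1),(286.1,254.6),(281.3,252.8))):
    print(c,atz(c,k,.105).round(4),atz(c,h,.072).round(4),atz(c,p,.106).round(4))
print(atz("top",(168.2,187.0),.2),atz("side",(231.9,203.8),.2))
print(atz("top",(226.4,270.9),0),atz("top",(183.2,273.4),0))
E
```

```text
top [ 0.4913 -0.1996  0.105 ] [0.4939 0.2668 0.072 ] [0.4985 0.2647 0.106 ]
side [ 0.4986 -0.2085  0.105 ] [0.5004 0.2648 0.072 ] [0.4982 0.2781 0.106 ]
[0.64671499 0.25804494 0.2       ] [0.65970447 0.24332233 0.2       ]
[0.48394267 0.00295976 0.        ] [ 0.63418198 -0.00704158  0.        ]
```

The top view shows the carousel at about (220,333) px and the hub at (222,190). The beaker, flask and vial sit between them near column 270. The side view agrees. Next I move over the carousel to look with the wrist camera.

Run:
```python
from h import *
s=get_state(); print(to_tool(np.array([.494,-.203,.26])-s["tool_pos"],s["eef_rot"]))
```

```text
[ 0.46580523 -0.29475556  0.00097039]
```

Call:
{"api": "jog_arm", "payload": {
  "rows": [
    [[0.02,-0.013,0],0],
    [[0.06,-0.038,0],0],
    [[0.1,-0.063,0],0],
    [[0.14,-0.089,0],0],
    [[0.18,-0.114,0],0],
    [[0.22,-0.139,0],0],
    [[0.26,-0.165,0],0],
    [[0.3,-0.19,0],0],
    [[0.34,-0.215,0],0],
    [[0.38,-0.24,0],0],
    [[0.42,-0.266,0],0],
    [[0.45,-0.285,0],0],
    [[0.466,-0.295,0],0],
    [[0.466,-0.295,0],0],
    [[0.466,-0.295,0],0],
    [[0.466,-0.295,0],0]
  ]
}}

```text
clock: 2.23
tool_pos: [0.4931, -0.2045, 0.2607]
eef_rot: [0.973, 0.231, -0.001, 0.001]
contact_force: [0.1, -0.4, 0.1]
opening: 1.003
```

Run:
```python
from h import *
import cv2
s=get_state(); print(s["tool_pos"],s["eef_rot"],s["q"])
im=snapshot("wrist"); cv2.imwrite("pics/w1.png",im[:,:,::-1])
t=(np.array(s["tool_pos"]),s["eef_rot"])
for n,z in (("knob",.105),("carousel",0)):
    for d in mark_of(n,"wrist")[:2]: print(n,d["p"],d["pixel"],atz("wrist",d["pixel"],z,t))
    for d in boxes_of(n,"wrist")[:2]: print(n,d)
im=snapshot("top"); cv2.imwrite("pics/t1.png",im[:,:,::-1])
for d in mark_of("knob","top")[:2]: print(d)
print(get_state()["clock"])
```

```text
[ 0.49308369 -0.2044965   0.26068303] [ 9.73020874e-01  2.30715829e-01 -5.73448283e-04  5.06852607e-04] [ 0.40143418  0.56879869 -0.15294199  1.84191467  0.12406889  0.74055081
 -0.92471942]
knob 0.7 [204.7, 271.7] [ 0.48689949 -0.20224377  0.105     ]
knob {'rect': [181.3, 99.8, 360.9, 267.6], 'p': 0.96}
carousel 0.71 [180.3, 274.0] [ 0.4914296  -0.20158989  0.        ]
carousel {'rect': [188.8, 101.1, 356.7, 273.7], 'p': 0.97}
{'pixel': [221.2, 333.3], 'p': 0.74}
2.5833
```

View pics/w1.png

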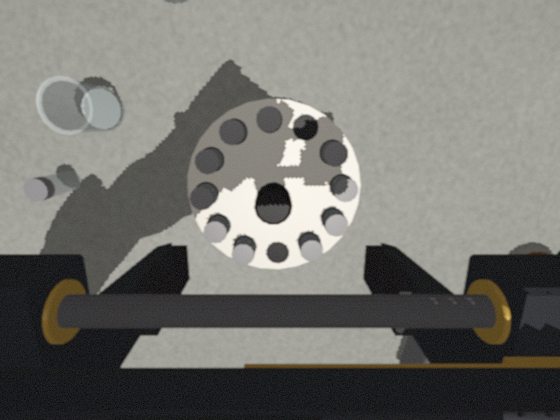

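Run:
```python
from h import *
import cv2
from scipy.optimize import least_squares
s=get_state(); t=(np.array(s["tool_pos"]),s["eef_rot"])
im=cv2.imread("pics/w1.png"); g=im.max(2)
c=im[178:230,250:298]; 
m=(c.max(2)<60).astype(np.uint8); n,l,st,ce=cv2.connectedComponentsWithStats(m)
for i in range(1,n):
    if st[i,4]>100: print(st[i],ce[i]+[250,178])
cv2.imwrite("pics/w1c.png",cv2.resize(im[90:280,180:370],None,fx=3,fy=3,interpolation=cv2.INTER_NEAREST))
# predicted sphere silhouette & plate for candidates
def plate(xy,z=.045,r=.095):
    a=np.linspace(0,2*np.pi,73); return np.array([proj("wrist",(xy[0]+r*np.cos(b),xy[1]+r*np.sin(b),z),t) for b in a])
for xy in ((.487,-.202),(.490,-.203),(.494,-.203)):
    P=plate(xy); print(xy,P.min(0),P.max(0),proj("wrist",(*xy,.105),t))
```

```text
[  6   5  35  31 607] [272.70840198 195.50741351]
(0.487, -0.202) [101.09012445 186.40479482] [271.27015181 359.63179171] (np.float64(205.78477789733375), np.float64(272.32132186861503))
(0.49, -0.203) [ 98.78275699 188.30266792] [269.53580494 361.82585438] (np.float64(203.42182657878075), np.float64(274.7691508911678))
(0.494, -0.203) [ 95.06790071 189.71469972] [266.74452925 363.70992774] (np.float64(199.61484523302227), np.float64(276.7419677378196))
```

View pics/w1c.png

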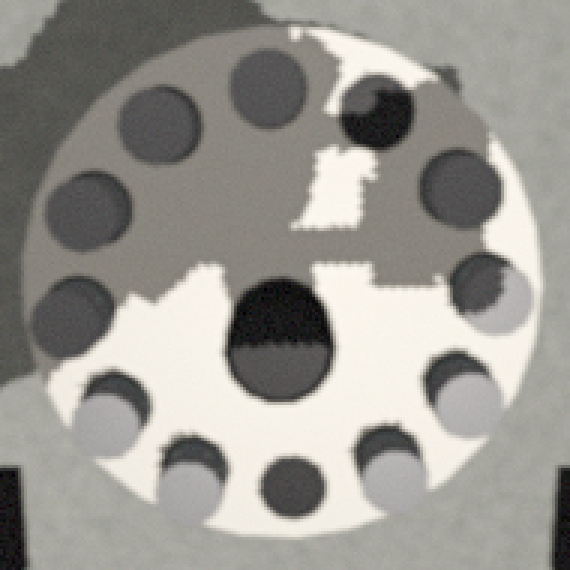

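Run:
```python
from h import *
s=get_state(); print(to_tool(np.array([.490,-.2025,.108])-s["tool_pos"],s["eef_rot"]))
```

```text
[-0.00384795 -0.00338784  0.20365542]
```

Call:
{"api": "jog_arm", "payload": {
  "rows": [
    [[-0.002,-0.002,0.02],0],
    [[-0.004,-0.003,0.05],0],
    [[-0.004,-0.003,0.08],0],
    [[-0.004,-0.003,0.11],0],
    [[-0.004,-0.003,0.14],0],
    [[-0.004,-0.003,0.16],0],
    [[-0.004,-0.003,0.175],0],
    [[-0.004,-0.003,0.19],0],
    [[-0.004,-0.003,0.2],0],
    [[-0.004,-0.003,0.2035],0],
    [[-0.004,-0.003,0.2035],0],
    [[-0.004,-0.003,0.2035],0]
  ]
}}

```text
clock: 3.58
tool_pos: [0.4906, -0.2023, 0.1085]
eef_rot: [0.973, 0.232, 0.0, 0.0]
contact_force: [0.4, -0.1, -0.2]
opening: 0.996
```

Run:
```python
from h import *
import cv2
im=snapshot("wrist"); cv2.imwrite("pics/w2.png",im[:,:,::-1])
```

```text
(no output)
```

View pics/w2.png

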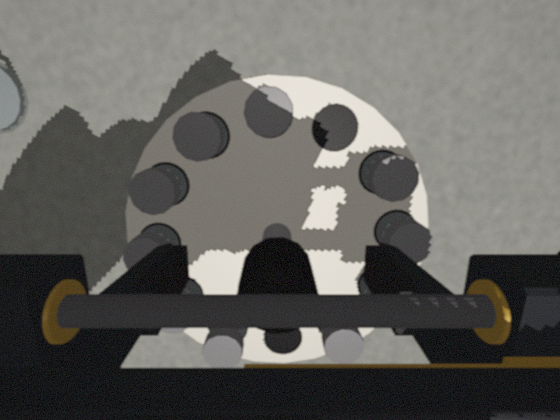

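The knob sits centred between the fingers at about column 277. Closing: gently first, then firmer.

Call:
{"api": "jog_arm", "payload": {
  "rows": [
    [[0,0,0],0],
    [[0,0,0],0],
    [[0,0,0],0],
    [[0,0,0],0],
    [[0,0,0],0],
    [[0,0,0],0],
    [[0,0,0],0],
    [[0,0,0],0]
  ],
  "gripper": 28,
  "newtons": 8
}}

```text
clock: 4.3
tool_pos: [0.4904, -0.2021, 0.1081]
eef_rot: [0.973, 0.232, 0.0, 0.0]
contact_force: [-0.2, 0.2, 0.2]
opening: 0.418
```

Call:
{"api": "jog_arm", "payload": {
  "rows": [
    [[0,0,0],0],
    [[0,0,0],0],
    [[0,0,0],0],
    [[0,0,0],0]
  ],
  "gripper": 20,
  "newtons": 40
}}

```text
clock: 4.63
tool_pos: [0.4906, -0.2025, 0.1081]
eef_rot: [0.973, 0.232, 0.0, 0.0]
contact_force: [0.0, -2.1, -0.8]
opening: 0.37
```

Call:
{"api": "jog_arm", "payload": {
  "rows": [
    [[0,0,-0.003],0],
    [[0,0,-0.008],0],
    [[0,0,-0.018],0],
    [[0,0,-0.033],0],
    [[0,0,-0.05],0],
    [[0,0,-0.07],0],
    [[0,0,-0.09],0],
    [[0,0,-0.11],0],
    [[0,0,-0.13],0],
    [[0,0,-0.15],0],
    [[0,0,-0.168],0],
    [[0,0,-0.183],0],
    [[0,0,-0.194],0],
    [[0,0,-0.199],0],
    [[0,0,-0.2],0],
    [[0,0,-0.2],0],
    [[0,0,-0.2],0]
  ]
}}

```text
clock: 6.05
tool_pos: [0.4897, -0.2019, 0.2574]
eef_rot: [0.973, 0.232, -0.001, -0.0]
contact_force: [0.3, 0.1, -7.3]
opening: 0.37
```

Run:
```python
from h import *
import cv2
s=get_state(); print(s["tool_pos"],s["eef_rot"],s["contact_force"],s["moment"],s["opening"])
im=snapshot("side"); cv2.imwrite("pics/s2.png",im[:,:,::-1])
im=snapshot("wrist"); cv2.imwrite("pics/w3.png",im[:,:,::-1])
print(to_tool(np.array([.40,.15,.27])-s["tool_pos"],s["eef_rot"]))
```

```text
[ 0.4897489  -0.20189543  0.25740592] [ 9.72752816e-01  2.31843101e-01 -7.38098408e-04 -4.37503308e-04] [ 0.29805776  0.10500242 -7.33387613] [ 0.01460676 -0.01433877  0.01295849] 0.3696939548233189
[ 0.10480971 -0.47274943 -0.01635718]
```

View pics/s2.png

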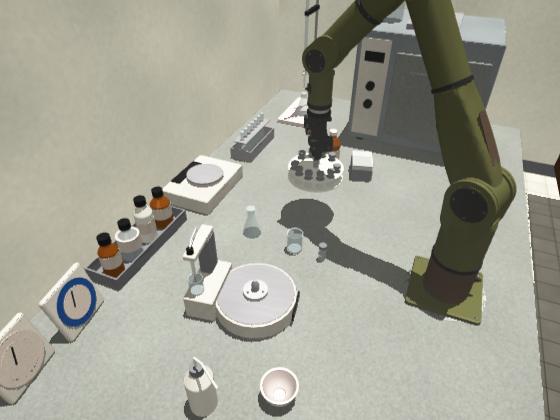

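View pics/w3.png

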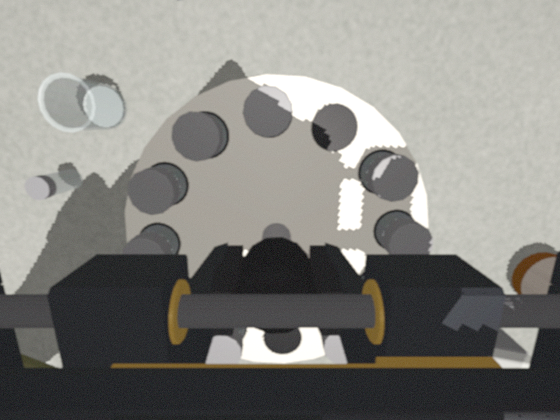

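Run:
```python
from h import *
s=get_state(); print(to_tool(np.array([.517,.07,.2574])-s["tool_pos"],s["eef_rot"]))
```

```text
[ 1.95838461e-01 -3.07276863e-01  8.15767695e-05]
```

Call:
{"api": "jog_arm", "payload": {
  "rows": [
    [[0.004,-0.006,0],0],
    [[0.012,-0.018,0],0],
    [[0.024,-0.037,0],0],
    [[0.039,-0.061,0],0],
    [[0.056,-0.087,0],0],
    [[0.073,-0.115,0],0],
    [[0.09,-0.142,0],0],
    [[0.107,-0.169,0],0],
    [[0.124,-0.196,0],0],
    [[0.141,-0.222,0],0],
    [[0.157,-0.246,0],0],
    [[0.171,-0.268,0],0],
    [[0.182,-0.286,0],0],
    [[0.19,-0.298,0],0],
    [[0.195,-0.305,0],0],
    [[0.196,-0.307,0],0],
    [[0.196,-0.307,0],0],
    [[0.196,-0.307,0],0],
    [[0.196,-0.307,0],0]
  ]
}}

```text
clock: 7.73
tool_pos: [0.5176, 0.0682, 0.258]
eef_rot: [0.973, 0.231, -0.0, 0.0]
contact_force: [0.9, -0.6, -7.2]
opening: 0.37
```

Run:
```python
from h import *
import cv2
s=get_state(); print(s["tool_pos"],s["eef_rot"],s["q"],s["contact_force"])
t=(np.array(s["tool_pos"]),s["eef_rot"])
im=snapshot("wrist"); cv2.imwrite("pics/w4.png",im[:,:,::-1])
for n,z in (("hub_seat",.072),("pilot_tip",.106),("changer",0)):
    print(n,"pred",proj("wrist",(.497,.267,z),t))
    for d in mark_of(n,"wrist")[:2]: print(n,d["p"],d["pixel"],atz("wrist",d["pixel"],z,t))
```

```text
[0.51759854 0.06821916 0.25803181] [ 9.73008711e-01  2.30767740e-01 -2.66947165e-04  4.77118865e-04] [-0.14408356  0.55710578 -0.12005907  1.87931894  0.09860558  0.7113598
 -1.42601757] [ 0.92100295 -0.61062035 -7.23500377]
hub_seat pred (np.float64(119.57060830902326), np.float64(79.25333781045404))
hub_seat 0.72 [118.4, 68.5] [0.49346468 0.2763994  0.072     ]
pilot_tip pred (np.float64(118.97343496975323), np.float64(54.92747680243832))
pilot_tip 0.95 [117.3, 43.9] [0.49415564 0.27566723 0.106     ]
changer pred (np.float64(120.48463613921408), np.float64(116.43621640785611))
changer 0.78 [121.1, 108.3] [0.49207949 0.27524943 0.        ]
```

View pics/w4.png

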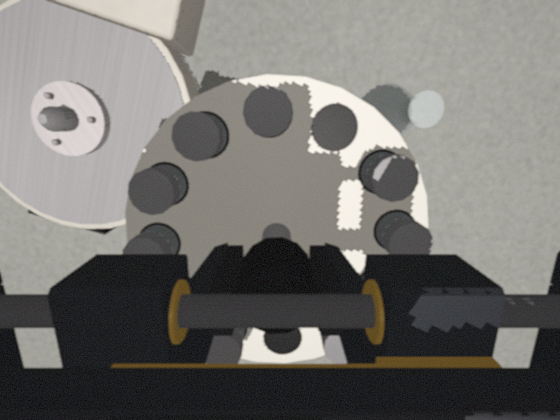

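The hub shows clear at the left: flange centred near row 118, col 68, with three pins around it. The wrist estimate (y about 0.276) differs from the top camera (0.267), so I will refine with circle fits.

Run:
```python
from h import *
import cv2
print(camera_model("wrist").keys(),camera_model("top").keys())
im=cv2.imread("pics/t1.png")
cv2.imwrite("pics/t1c.png",cv2.resize(im[150:270,140:260],None,fx=5,fy=5,interpolation=cv2.INTER_CUBIC))
s=get_state();t=(np.array(s["tool_pos"]),s["eef_rot"])
w=cv2.imread("pics/w4.png")[60:180,0:140]
w=cv2.resize(w,None,fx=5,fy=5,interpolation=cv2.INTER_CUBIC)
def circ(img,c,xy,z,r,off,f,col):
    a=np.linspace(0,2*np.pi,100)
    P=np.array([proj(c,(xy[0]+r*np.cos(b),xy[1]+r*np.sin(b),z),t)[::-1] for b in a])
    cv2.polylines(img,[np.round((P-off+.5)*f).astype(int)],True,col,1)
circ(w,"wrist",(.4937,.2768),.072,.034,(0,60),5,(0,0,255))
circ(w,"wrist",(.4937,.2768),.072,.024,(0,60),5,(0,255,0))
circ(w,"wrist",(.4937,.2768),.106,.004,(0,60),5,(255,0,0))
circ(w,"wrist",(.4937,.2768),.06,.115,(0,60),5,(255,0,255))
cv2.imwrite("pics/w4c.png",w)
T=cv2.resize(im[150:270,140:260],None,fx=5,fy=5,interpolation=cv2.INTER_CUBIC)
for z,r,c in((.06,.115,(0,0,255)),(.072,.034,(0,255,0)),(.106,.004,(255,0,0))): circ(T,"top",(.495,.267),z,r,(140,150),5,c)
cv2.imwrite("pics/t1c.png",T)
```

```text
dict_keys(['mtx', 'T_tool_cam']) dict_keys(['mtx', 'extrinsics'])
```

View pics/w4c.png

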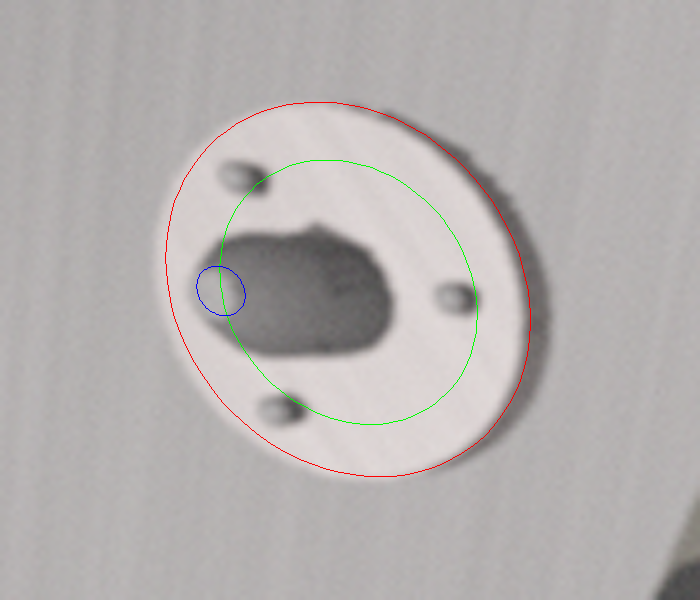

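View pics/t1c.png

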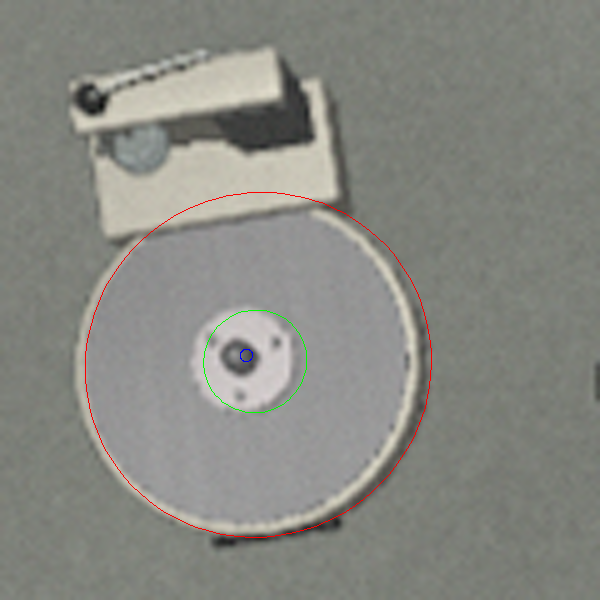

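Run:
```python
from h import *
import cv2
im=cv2.imread("pics/t1.png"); im0=cv2.imread("pics/top0.png")
def circ(img,xy,z,r,off,f,col):
    a=np.linspace(0,2*np.pi,100)
    P=np.array([proj("top",(xy[0]+r*np.cos(b),xy[1]+r*np.sin(b),z))[::-1] for b in a])
    cv2.polylines(img,[np.round((P-off+.5)*f).astype(int)],True,col,1)
T=cv2.resize(im0[170:270,280:390],None,fx=5,fy=5,interpolation=cv2.INTER_CUBIC)
for z,r,c in((.045,.095,(0,0,255)),(.105,.017,(0,255,0))): circ(T,(.4906,-.2025),z,r,(280,170),5,c)
U=cv2.resize(im0[170:270,140:250],None,fx=5,fy=5,interpolation=cv2.INTER_CUBIC)
for z,r,c in((.06,.115,(0,0,255)),(.072,.034,(0,255,0)),(.106,.004,(255,0,0))): circ(U,(.4937,.2768),z,r,(140,170),5,c)
cv2.imwrite("pics/t0c.png",np.vstack([T,U])[:, :])
cv2.imwrite("pics/t0c.png",cv2.resize(np.hstack([T,U]),None,fx=.72,fy=.72,interpolation=cv2.INTER_AREA))
```

```text
(no output)
```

View pics/t0c.png

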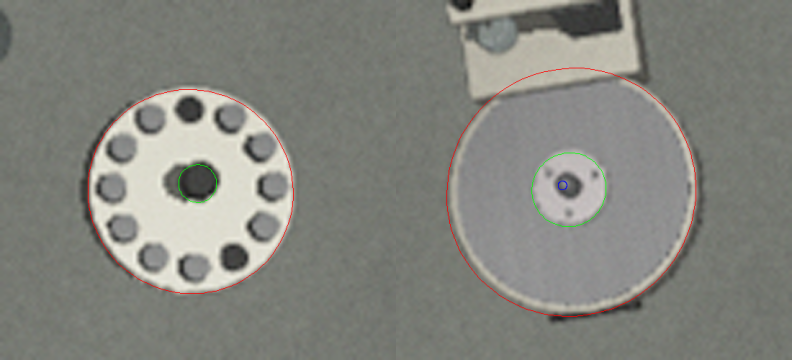

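Run:
```python
from h import *
s=get_state(); print(to_tool(np.array([.4948,.276,.258])-s["tool_pos"],s["eef_rot"]))
```

```text
[ 9.68864102e-02 -2.60259212e-01  2.89666050e-05]
```

Call:
{"api": "jog_arm", "payload": {
  "rows": [
    [[0.002,-0.005,0],0],
    [[0.006,-0.016,0],0],
    [[0.012,-0.032,0],0],
    [[0.02,-0.053,0],0],
    [[0.028,-0.076,0],0],
    [[0.037,-0.1,0],0],
    [[0.046,-0.124,0],0],
    [[0.055,-0.148,0],0],
    [[0.064,-0.172,0],0],
    [[0.073,-0.195,0],0],
    [[0.081,-0.217,0],0],
    [[0.088,-0.235,0],0],
    [[0.093,-0.25,0],0],
    [[0.096,-0.258,0],0],
    [[0.097,-0.26,0],0],
    [[0.097,-0.26,0],0],
    [[0.097,-0.26,0],0],
    [[0.097,-0.26,0],0],
    [[0.097,-0.26,0],0]
  ]
}}

```text
clock: 9.52
tool_pos: [0.495, 0.2754, 0.2581]
eef_rot: [0.973, 0.231, -0.0, 0.0]
contact_force: [0.9, 0.5, -7.5]
opening: 0.37
```

Run:
```python
from h import *
import cv2
s=get_state(); print(s["tool_pos"],s["eef_rot"],s["q"],s["contact_force"])
im=snapshot("side"); cv2.imwrite("pics/s3.png",im[:,:,::-1])
im=snapshot("top"); cv2.imwrite("pics/t3.png",im[:,:,::-1])
cv2.imwrite("pics/s3c.png",cv2.resize(im:=cv2.imread("pics/s3.png")[150:350,150:400],None,fx=3,fy=3))
```

```text
[0.49504507 0.27535883 0.25808967] [ 9.72968172e-01  2.30938892e-01 -4.80841355e-05  4.02563853e-04] [-0.53426029  0.61134888 -0.0917256   1.75184651  0.07567339  0.78219472
 -1.7679043 ] [ 0.87116747  0.48997254 -7.48127759]
```

View pics/s3c.png

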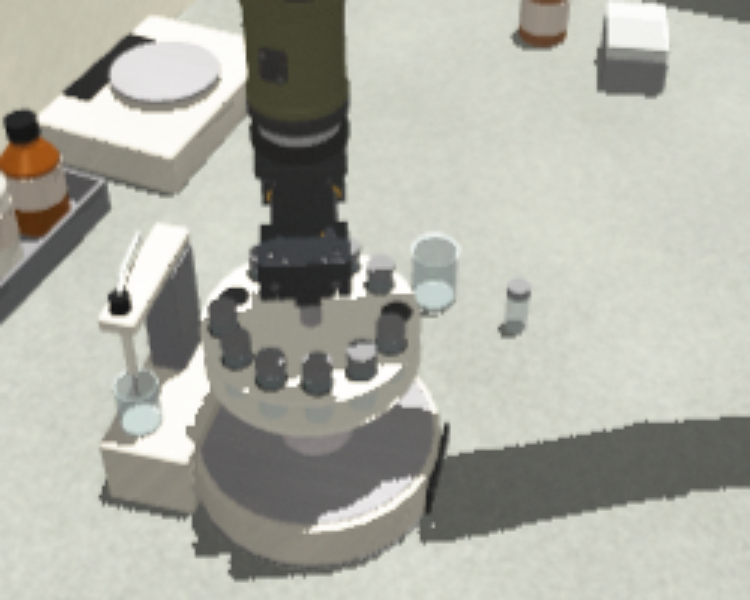

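Call:
{"api": "jog_arm", "payload": {
  "rows": [
    [[0,0,0.003],0],
    [[0,0,0.009],0],
    [[0,0,0.018],0],
    [[0,0,0.028],0],
    [[0,0,0.038],0],
    [[0,0,0.047],0],
    [[0,0,0.054],0],
    [[0,0,0.06],0],
    [[0,0,0.065],0],
    [[0,0,0.069],0],
    [[0,0,0.073],0],
    [[0,0,0.076],0],
    [[0,0,0.077],0],
    [[0,0,0.077],0]
  ]
}}

```text
clock: 10.78
tool_pos: [0.4947, 0.2765, 0.2002]
eef_rot: [0.973, 0.232, -0.0, 0.0]
contact_force: [0.5, -0.2, -6.1]
opening: 0.371
```

Call:
{"api": "jog_arm", "payload": {
  "rows": [
    [[0,0,0.001],0],
    [[0,0,0.003],0],
    [[0,0,0.005],0],
    [[0,0,0.007],0],
    [[0,0,0.009],0],
    [[0,0,0.01],0],
    [[0,0,0.01],0],
    [[0,0,0.01],0]
  ]
}}

```text
clock: 11.45
tool_pos: [0.4947, 0.2765, 0.1928]
eef_rot: [0.973, 0.232, -0.0, 0.0]
contact_force: [0.3, -0.6, -6.2]
opening: 0.369
```

Call:
{"api": "jog_arm", "payload": {
  "rows": [
    [[0,0,0.001],0],
    [[0,0,0.002],0],
    [[0,0,0.003],0],
    [[0,0,0.004],0],
    [[0,0,0.004],0],
    [[0,0,0.004],0]
  ]
}}

```text
clock: 11.95
tool_pos: [0.4947, 0.2765, 0.1898]
eef_rot: [0.973, 0.232, -0.0, 0.0]
contact_force: [0.1, -0.1, -7.1]
opening: 0.373
```

Call:
{"api": "jog_arm", "payload": {
  "rows": [
    [[0,0,0.001],0],
    [[0,0,0.002],0],
    [[0,0,0.002],0],
    [[0,0,0.002],0]
  ]
}}

```text
clock: 12.28
tool_pos: [0.4946, 0.2765, 0.1882]
eef_rot: [0.973, 0.232, -0.0, 0.0]
contact_force: [0.0, 0.0, -6.6]
opening: 0.372
```

Call:
{"api": "jog_arm", "payload": {
  "rows": [
    [[0,0,0.001],0],
    [[0,0,0.001],0],
    [[0,0,0.001],0]
  ]
}}

```text
clock: 12.53
tool_pos: [0.4947, 0.2765, 0.1875]
eef_rot: [0.973, 0.232, -0.0, 0.0]
contact_force: [0.4, -0.2, -7.4]
opening: 0.365
```

Call:
{"api": "jog_arm", "payload": {
  "rows": [
    [[0,0,0.001],0],
    [[0,0,0.001],0],
    [[0,0,0.001],0]
  ]
}}

```text
clock: 12.78
tool_pos: [0.4946, 0.2765, 0.1868]
eef_rot: [0.973, 0.232, -0.0, 0.0]
contact_force: [0.3, 0.1, -6.8]
opening: 0.371
```

Call:
{"api": "jog_arm", "payload": {
  "rows": [
    [[0,0,0.001],0],
    [[0,0,0.001],0],
    [[0,0,0.001],0]
  ]
}}

```text
clock: 13.03
tool_pos: [0.4946, 0.2766, 0.186]
eef_rot: [0.973, 0.232, -0.0, -0.0]
contact_force: [-0.6, 0.0, -7.7]
opening: 0.371
```

Call:
{"api": "jog_arm", "payload": {
  "rows": [
    [[0,0,0.001],0],
    [[0,0,0.001],0],
    [[0,0,0.001],0]
  ]
}}

```text
clock: 13.28
tool_pos: [0.4946, 0.2766, 0.1853]
eef_rot: [0.973, 0.232, -0.0, -0.0]
contact_force: [-0.9, 0.4, -7.5]
opening: 0.37
```

Call:
{"api": "jog_arm", "payload": {
  "rows": [
    [[0,0,0.001],0],
    [[0,0,0.001],0],
    [[0,0,0.001],0]
  ]
}}

```text
clock: 13.53
tool_pos: [0.4946, 0.2767, 0.1845]
eef_rot: [0.973, 0.232, -0.0, -0.0]
contact_force: [-1.5, 1.5, -6.2]
opening: 0.372
```

Run:
```python
from h import *
import cv2
s=get_state(); print(s["tool_pos"],s["contact_force"],s["moment"])
im=snapshot("side"); cv2.imwrite("pics/s4.png",im[:,:,::-1])
cv2.imwrite("pics/s4c.png",cv2.resize(cv2.imread("pics/s4.png")[190:350,180:340],None,fx=3.7,fy=3.7,interpolation=cv2.INTER_CUBIC))
im=snapshot("wrist"); cv2.imwrite("pics/w5.png",im[:,:,::-1])
```

```text
[0.49464347 0.27666069 0.18454982] [-1.4765823   1.53395035 -6.24919762] [ 0.21155746  0.14396274 -0.13917838]
```

View pics/s4c.png

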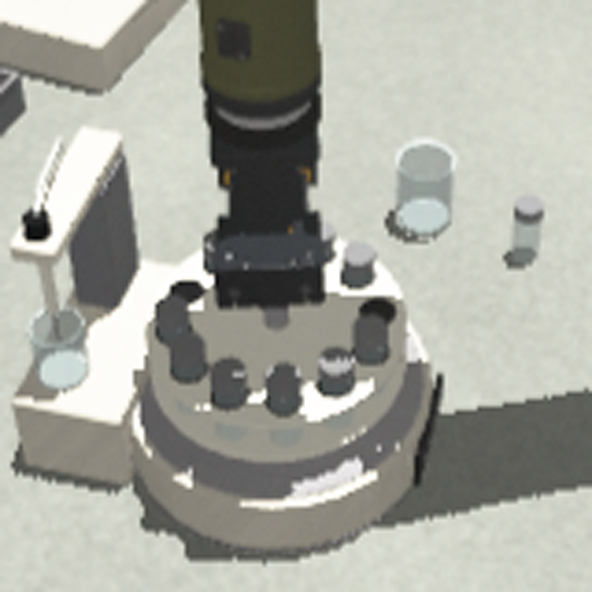

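View pics/w5.png

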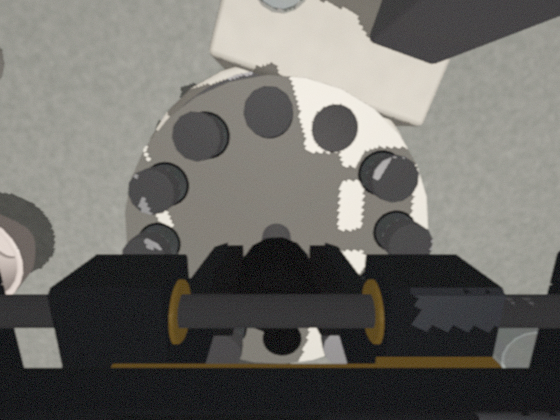

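The carousel's underside is already about 4 mm below the pin tops with the gripper still bearing its weight, so the slots look caught on the pins. There is a slight twist of -0.14 N m. I will relieve it with a small turn.

Call:
{"api": "jog_arm", "payload": {
  "rows": [
    [[0,-0.0003,0],0.005],
    [[0,-0.0006,0],0.01],
    [[0,-0.0006,0],0.015],
    [[0,-0.0006,0],0.015],
    [[0,-0.0006,0],0.015]
  ]
}}

```text
clock: 14.05
tool_pos: [0.4946, 0.2767, 0.1845]
eef_rot: [0.976, 0.217, 0.0, 0.0]
contact_force: [-0.7, -0.8, -7.6]
opening: 0.368
```

Run:
```python
from h import *
s=get_state(); print(s["tool_pos"],s["contact_force"],s["moment"])
```

```text
[0.4946137  0.2766738  0.18451859] [-0.72847658 -0.76469181 -7.62736831] [-0.04889829 -0.03905147  0.02787955]
```

Twist and side force have eased. Continuing down.

Call:
{"api": "jog_arm", "payload": {
  "rows": [
    [[0,0,0.001],0],
    [[0,0,0.002],0],
    [[0,0,0.002],0],
    [[0,0,0.002],0]
  ]
}}

```text
clock: 14.38
tool_pos: [0.4945, 0.2768, 0.183]
eef_rot: [0.976, 0.217, -0.0, 0.0]
contact_force: [-0.1, -0.3, -6.9]
opening: 0.371
```

Run:
```python
from h import *
s=get_state(); print(s["tool_pos"],s["contact_force"],s["moment"])
```

```text
[0.49448357 0.27684832 0.18297326] [-0.12503297 -0.29672722 -6.85632209] [-0.00441295 -0.00224148 -0.03527556]
```

Call:
{"api": "jog_arm", "payload": {
  "rows": [
    [[0,0,0.001],0],
    [[0,0,0.0015],0],
    [[0,0,0.0015],0],
    [[0,0,0.0015],0]
  ]
}}

```text
clock: 14.72
tool_pos: [0.4945, 0.2769, 0.1819]
eef_rot: [0.976, 0.217, -0.0, 0.0]
contact_force: [-0.1, 0.1, -6.6]
opening: 0.37
```

Run:
```python
from h import *
s=get_state(); print(s["tool_pos"],s["contact_force"],s["moment"])
```

```text
[0.49448952 0.27688984 0.18189654] [-0.12497291  0.13276204 -6.56407558] [-0.04392109  0.05516283  0.04358572]
```

Call:
{"api": "jog_arm", "payload": {
  "rows": [
    [[0,0,0.0005],0],
    [[0,0,0.001],0],
    [[0,0,0.001],0],
    [[0,0,0.001],0]
  ]
}}

```text
clock: 15.05
tool_pos: [0.4945, 0.2769, 0.1812]
eef_rot: [0.976, 0.217, -0.0, 0.0]
contact_force: [0.1, 0.3, -7.2]
opening: 0.369
```

Call:
{"api": "jog_arm", "payload": {
  "rows": [
    [[0,0,0.0005],0],
    [[0,0,0.001],0],
    [[0,0,0.001],0],
    [[0,0,0.001],0]
  ]
}}

```text
clock: 15.38
tool_pos: [0.4945, 0.2769, 0.1804]
eef_rot: [0.976, 0.217, 0.0, 0.0]
contact_force: [-0.2, -0.1, -6.4]
opening: 0.37
```

Call:
{"api": "jog_arm", "payload": {
  "rows": [
    [[0,0,0.0005],0],
    [[0,0,0.001],0],
    [[0,0,0.001],0],
    [[0,0,0.001],0]
  ]
}}

```text
clock: 15.72
tool_pos: [0.4946, 0.2769, 0.1802]
eef_rot: [0.976, 0.217, 0.0, 0.0]
contact_force: [-2.6, -1.6, -0.6]
opening: 0.368
```

Contact came at TCP z 0.180, which matches fully home. I will press a little more and twist slightly both ways to confirm the pins hold it.

Call:
{"api": "jog_arm", "payload": {
  "rows": [
    [[0,0,0.0005],0],
    [[0,0,0.001],0],
    [[0,0,0.001],0],
    [[0,0,0.001],0]
  ]
}}

```text
clock: 16.05
tool_pos: [0.4947, 0.2769, 0.1801]
eef_rot: [0.976, 0.217, 0.0, -0.0]
contact_force: [-2.9, -2.5, 6.4]
opening: 0.363
```

Call:
{"api": "jog_arm", "payload": {
  "rows": [
    [[0,0,0],0.01],
    [[0,0,0],0.02],
    [[0,0,0],0.03],
    [[0,0,0],0.04],
    [[0,0,0],0.04]
  ]
}}

```text
clock: 16.47
tool_pos: [0.4947, 0.2773, 0.18]
eef_rot: [0.984, 0.178, 0.001, -0.0]
contact_force: [-3.0, -1.6, 5.6]
opening: 0.369
```

Run:
```python
from h import *
s=get_state(); print(s["tool_pos"],s["eef_rot"],s["contact_force"],s["moment"])
```

```text
[0.49468846 0.27730964 0.18002397] [ 9.83988252e-01  1.78232121e-01  6.32077611e-04 -1.75026189e-04] [-3.00388813 -1.61334888  5.62365613] [-0.27302018  0.60450516  0.27391739]
```

Call:
{"api": "jog_arm", "payload": {
  "rows": [
    [[0,0,0],-0.01],
    [[0,0,0],-0.02],
    [[0,0,0],-0.03],
    [[0,0,0],-0.04],
    [[0,0,0],-0.05],
    [[0,0,0],-0.06],
    [[0,0,0],-0.06]
  ]
}}

```text
clock: 17.05
tool_pos: [0.4944, 0.277, 0.18]
eef_rot: [0.972, 0.236, 0.0, -0.0]
contact_force: [-3.2, -1.5, 8.3]
opening: 0.373
```

Run:
```python
from h import *
s=get_state(); print(s["tool_pos"],s["eef_rot"],s["contact_force"],s["moment"])
```

```text
[0.49441566 0.27701977 0.17999637] [ 9.71790677e-01  2.35844670e-01  8.84257234e-05 -4.04756475e-04] [-3.23172664 -1.49659713  8.27744378] [-0.29816502  0.89571182 -0.55983459]
```

Twist reaction goes from +0.27 to −0.56 N m over about 7° of commanded turn, so the pins are in the slots. Next I return to the middle, ease the pressure, and release.

Call:
{"api": "jog_arm", "payload": {
  "rows": [
    [[0,0,0],0.01],
    [[0,0,0],0.02],
    [[0,0,-0.0005],0.03],
    [[0,0,-0.001],0.035],
    [[0,0,-0.001],0.035],
    [[0,0,-0.001],0.035]
  ]
}}

```text
clock: 17.55
tool_pos: [0.4945, 0.2776, 0.18]
eef_rot: [0.979, 0.203, 0.0, -0.0]
contact_force: [-3.0, 0.4, 5.0]
opening: 0.37
```

Run:
```python
from h import *
import cv2
s=get_state(); print(s["tool_pos"],s["eef_rot"],s["contact_force"],s["moment"])
im=snapshot("side"); cv2.imwrite("pics/s5c.png",cv2.resize(im[190:350,180:340,::-1],None,fx=3.7,fy=3.7,interpolation=cv2.INTER_CUBIC))
```

```text
[0.49446844 0.27756438 0.18001535] [ 9.79202114e-01  2.02886711e-01  2.35758697e-04 -3.82586091e-04] [-3.00722036  0.43335649  4.99754704] [0.15326298 0.63629553 0.00957251]
```

View pics/s5c.png

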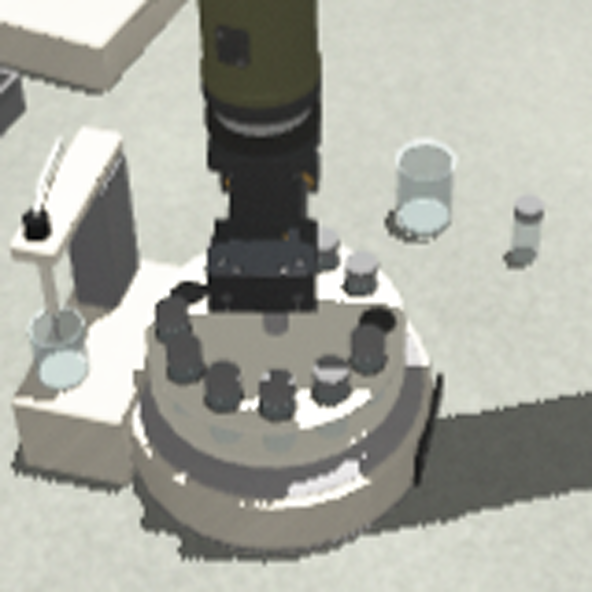

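Call:
{"api": "jog_arm", "payload": {
  "rows": [
    [[0,0,0],0],
    [[0,0,0],0],
    [[0,0,0],0],
    [[0,0,0],0]
  ],
  "newtons": 5
}}

```text
clock: 17.93
tool_pos: [0.4947, 0.2775, 0.1799]
eef_rot: [0.979, 0.203, 0.0, -0.0]
contact_force: [-2.0, 1.3, 4.4]
opening: 0.379
```

Call:
{"api": "jog_arm", "payload": {
  "rows": [
    [[0,0,0],0],
    [[0,0,0],0],
    [[0,0,0],0],
    [[0,0,0],0],
    [[0,0,0],0],
    [[0,0,0],0],
    [[0,0,0],0],
    [[0,0,0],0],
    [[0,0,0],0],
    [[0,0,0],0]
  ],
  "gripper": 80
}}

```text
clock: 18.77
tool_pos: [0.4945, 0.2769, 0.1797]
eef_rot: [0.979, 0.202, 0.0, 0.0]
contact_force: [-0.5, -0.5, -0.5]
opening: 0.908
```

Call:
{"api": "jog_arm", "payload": {
  "rows": [
    [[0,0,-0.003],0],
    [[0,0,-0.01],0],
    [[0,0,-0.02],0],
    [[0,0,-0.035],0],
    [[0,0,-0.055],0],
    [[0,0,-0.075],0],
    [[0,0,-0.095],0],
    [[0,0,-0.115],0],
    [[0,0,-0.135],0],
    [[0,0,-0.15],0],
    [[0,0,-0.16],0],
    [[0,0,-0.165],0],
    [[0,0,-0.165],0],
    [[0,0,-0.165],0],
    [[0,0,-0.165],0]
  ]
}}

```text
clock: 20.02
tool_pos: [0.4941, 0.2767, 0.3028]
eef_rot: [0.979, 0.203, -0.001, 0.0]
contact_force: [0.1, 0.5, 1.2]
opening: 0.911
```

Run:
```python
from h import *
import cv2
s=get_state(); t=(np.array(s["tool_pos"]),s["eef_rot"]); print(s["tool_pos"],s["contact_force"],s["opening"])
im=snapshot("wrist")[:,:,::-1].copy()
def circ(img,c,xy,z,r,col):
    a=np.linspace(0,2*np.pi,100)
    P=np.array([proj(c,(xy[0]+r*np.cos(b),xy[1]+r*np.sin(b),z),t)[::-1] for b in a])
    cv2.polylines(img,[np.round(P).astype(int)],True,col,1)
circ(im,"wrist",(.4945,.277),.117,.095,(0,0,255)); circ(im,"wrist",(.4945,.277),.125,.095,(0,255,0))
cv2.imwrite("pics/w6.png",im)
im=snapshot("side"); cv2.imwrite("pics/s6c.png",cv2.resize(im[130:400,100:460,::-1],None,fx=2.2,fy=2.2,interpolation=cv2.INTER_CUBIC))
print(get_state()["clock"])
```

```text
[0.49409697 0.2766983  0.30276639] [0.09774101 0.46727474 1.2379479 ] 0.9105846436793559
20.1167
```

View pics/w6.png

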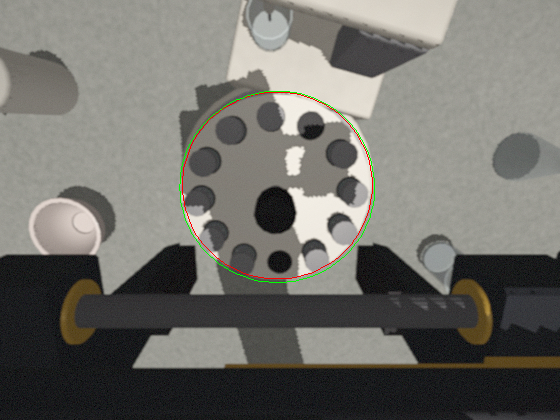

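View pics/s6c.png

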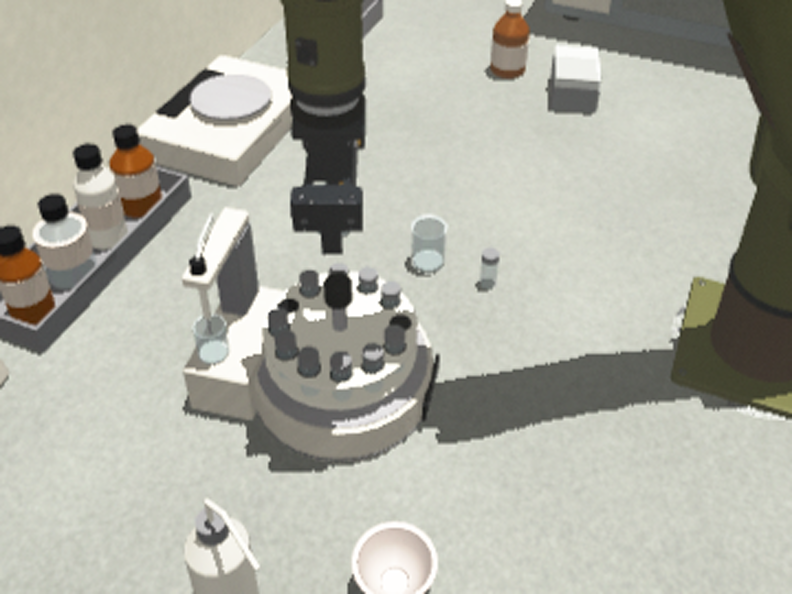

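Run:
```python
from plant import *
print(workorder.finish_job())
```

```text
the job is handed in; nothing more can be done
None
```

The carousel is on the drive hub, over the pins and fully home as far as my checks show. I let go of it, backed the gripper away and handed the job in at about 20 s. `finish_job()` gives no verdict.

**How it seated:** The slots happened to line up with the pins on the way down, so it never rode on top of them and there was no long turn. A turn of about 1.7° eased a slight catch partway down.

**Checks:**
- **Height:** Contact came at TCP z 0.180, which is where full seating on the flange should be.
- **Pins:** Pressing with about 5–8 N net and twisting by a few degrees each way gave resistance of +0.27 and −0.56 N m. That fits pins held in the slots.
- **Release:** With the gripper open, the force reading was near zero.
- **Pictures:** The last wrist picture shows the upper plate centred on the hub. It cannot tell the seated height from 8 mm too high, so that rests on the height and twist readings. The side picture shows the carousel level, and the bystanders in view look where they were.

**Disagreement:** The networks' hub position in the top camera was about 1 cm off the wrist camera's. I used flange outlines drawn over both pictures instead, and those agreed to about 3 mm. Side forces during seating stayed at about 3.6 N or less.

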